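Move a wet plaque with the spatula

TASK

The rectangular plaster plaque with the flower relief has just been painted and the gripper must not touch it: take the spatula from its cork mat, slide its blade under the plaque and lift it, level, clear of its stand. Set it down squarely and centred across both battens of the empty drying stand without dropping it, draw the blade out, and lay the spatula back flat on its mat. Leave everything else where it is.

Things in the scene. Friction and masses are not known exactly. Their poses are not given: they have to be found in the camera images.
- spatula: Spatula, loose, 120 g, flat on the mat. Steel blade 100 (x) x 60 x 2.5 mm; a neck 22 wide rises at its rear end (x = -50) to a straight dark wooden handle with flat sides, parallel to the blade, from x = -56 to -150, 18 wide, 31 to 53 above the blade's underside. Origin: centre of the blade's underside; x to the free edge (starts away from the robot), z up. It lies stably on its blade.
- spatula_grip (a point): Middle of the handle's section, 95 mm behind the blade's centre, 42 mm above its underside (46 above the table at the start). Grip across the handle (18 mm) here from above; fingertips then stay 23 mm above the blade's underside. Axes as the spatula's. Grip firmly (about 45 N): the load hangs in front of the grip.
- spatula_mid (a point): Point on the spatula at half its overall length, 50 mm behind the blade's centre, at the level of its underside.
- mat: Cork mat, fixed, 230 (x) x 120 (y) x 4 mm, at the left or right side, swapping places with the palette. Origin: table level under its centre; top 4 mm higher. The spatula starts on it lengthwise, its half-length over the middle.
- plaque: Plaster plaque, loose, 60 to 130 g: rectangle 90 (x) x 104 (y) x 8 mm with a 3 mm raised border and flower on top. Origin: centre of its flat underside. Starts on stand_a, its 104 mm side lying across both battens, its underside 20 mm above the table.
- stand_a: Drying stand, fixed, holds the plaque at the start. Plywood base 110 (x) x 100 x 4 mm; two battens along x, 110 long, 12 wide, 16 high, centred at y = +-44: between them a channel 76 wide, 16 high, open at both ends, running roughly away from the robot (yaw within 0.25 rad). Batten tops 20 mm above the table. Origin: table level under its centre.
- stand_b: Drying stand exactly like stand_a, fixed; holds the round medallion throughout. The three stands stand in a row across the table and swap places from start to start.
- stand_c: Drying stand exactly like stand_a, fixed; empty at the start, it receives the plaque. Same origin and axes as stand_a.
- stand_c_top (a point): Centre of the empty stand, level with its batten tops, 20 mm above the table. Axes as the stand's.
- medallion: Round plaster medallion, 108 mm across, 12 high, loose on stand_b. Origin: centre of its underside. Leave alone.
- palette: White plastic paint palette, fixed, 200 x 120 x 14 mm, low walls; origin under its centre at table level. Left when the mat is right, right when the mat is left.
- paint_jar: Closed grey paint jar, loose, 56 mm across, 50 high, just beyond the stands. Leave alone.
- tape_roll: Roll of paper tape lying flat, loose, 68 mm across, 20 high, just beyond the stands. Leave alone.
- sanding_block: Cork sanding block, loose, 80 x 50 x 30 mm, to the left of the stands. Leave alone.
- mixing_cup: Small white cup, loose, 70 mm across, 60 high, to the right of the stands. Leave alone.
- brush_jar: White ceramic jar, loose, 90 mm across, 110 high, with brushes reaching to 225 mm, at the left side beyond the mat or palette. Leave alone.
There are look-alikes about, which are no part of the job. What is shaped like the spatula but red or turquoise is not meant.

How it is judged:
On the way, in this order (a step that is already met when the one before it is completed fails the run):
1. the plaque is lifted on the spatula, level, at least 20 mm clear of its stand (height (world z) of plaque above 0.04 m and contact force between plaque and spatula above 0.2 N and angle between plaque's own z axis and vertical below 0.25 rad), for 0.2 s.
2. the plaque lies on the empty stand, across both battens, free of the spatula (horizontal distance between plaque and stand_c_top below 0.02 m and angle between plaque's own z axis and vertical below 0.06 rad and angle between the x axis of plaque and the x axis of stand_c, either way round below 0.2 rad and z of plaque in the frame of stand_c_top between -0.004 and 0.004 m and contact force between plaque and stand_c above 0.2 N and contact force between plaque and spatula below 0.05 N), for 0.2 s.
At the end, for the whole second after the job is handed in: The plaque rests level on both battens of the formerly empty stand, its centre within 20 mm of the stand's centre and square to it within 0.2 rad, free of the spatula; the spatula lies flat on the cork mat with its half-length point within 60 mm of the mat's centre; both are at rest (all of step 2 and linear speed of each of plaque, spatula below 0.02 m/s and horizontal distance between spatula_mid and mat below 0.06 m and angle between spatula's own z axis and vertical below 0.1 rad and height (world z) of spatula below 0.012 m and contact force between spatula and mat above 0.1 N); the robot touches nothing.
It fails at once if the gripper or arm touches the plaque (contact force between any of the fingers, the arm and plaque above 0.3 N).
It fails at once if the plaque is tipped by more than 0.35 rad (angle between plaque's own z axis and vertical above 0.35 rad).
It fails at once if the plaque is more than 20 mm above the stand tops without lying on the blade (centres within 60 mm): dropped or tossed (height (world z) of plaque above 0.04 m and distance between plaque and spatula above 0.06 m).
It fails at once if another loose thing is moved by more than 25 mm (distance of any of medallion, paint_jar, tape_roll, sanding_block, mixing_cup, brush_jar from where it was at the start of the episode above 0.025 m).
It also fails if it takes over 67 s, if anything falls off the work surface, if the arm or the gripper's body presses on something with over 40 N, if the wrist force passes 120 N, or if a joint passes its speed limit or range.

ROBOT

A 6-joint arm with a two-finger parallel gripper is mounted at the origin on the work surface. World frame = base frame: x ahead of the robot, y to its left, z up, the work surface at z = 0. Lengths are in m, angles in rad, forces in N, time in s.
With the tool pointing down it reaches from about 0.275 to 0.825 m from the base axis. Payload 5.2 kg.
Tool frame: the origin (TCP) lies on the centre line of the jaws, within the pads' length; the fingertips stand 17 mm ahead of it and the grasp point (between the pads) lies 2 mm behind it; z points along the fingers, y is the line along which they close (so a half turn about z gives the same grasp; the last joint's range is limited). The gripper opens to 93 mm and grips with 3 to 60 N. Pads are 15 mm wide; open, the fingers measure 128 mm over their backs; the gripper's body (75 mm by 188 mm) begins 65 mm behind the grasp point.
Start: joints at [-1.311, 0.259, 1.535, -0, 1.348, -0.203], TCP at [0.246, -0.492, 0.236] pointing down, gripper open.
Joint ranges: [-3.14, 3.14], [-0.91, 2.08], [0.19, 2.58], [-1.22, 4.36], [0.22, 2.71], [-3.12, 3.12]. Speed limits (rad/s): [2.57, 2.57, 3.14, 3.14, 3.14, 3.14].

INTERFACE

Orientations are given as a unit quaternion [w, x, y, z].
In Python, from station import r gives the robot as it stands.
- The arm moves only by the shell command python3 -m inch 'ROWS' [FORCE]. ROWS is JSON, a list of rows, each a list of 7 numbers: the turn, a rotation vector about the tool's x, y, z scaled (see below), then the shift along the tool's x, y, z scaled (see below), then the closure, from -1 (fully open) to 1 (shut). In form: [[rx, ry, rz, dx, dy, dz, gripper], ...]. A call has 1 to 12 rows; each row is the pose to reach, as a shift and turn from the pose commanded when the call began, along the tool's axes at that moment; what a row does not reach only later rows make up. The controller multiplies each number of a shift by 0.4 m and each number of a turn by 90 degrees. A row lasts 1/8 s, in which the tool goes at most 62.5 mm and 10.7 degrees, less where a joint would pass 70% of its speed; a pose out of reach is approached as far as the arm can. A call with a number of a shift or a turn outside -1 to 1 is refused whole. A call with a gripper value outside its range is refused whole. The fingers move at their own pace and stop on an object; FORCE is the grip in N (left out, the last holds). Time passes only in rows, so rows that repeat a pose let the fingers close. It gives the time, the measured TCP pose, the force, the opening and the grip force at its end, in the units of the state.
- r.observe(): the state, without advancing time (a new reading comes with each control period).
- r.grab_frame(name): name is "scene" or "top" or "wrist"; returns a dict with "img" (420x560x3 uint8, red, green, blue), "depth" (420x560 float32, m along the optical axis (not along the pixel's ray), 0 where there is no reading), "fx", "fy", "cx", "cy" (pixels), "R" (3x3) and "t" (3): a world point X has camera coordinates R X + t. Camera axes: x right, y down, z forward; pixel columns grow to the right and rows downward; lengths in m; the calibration is good to about 2 mm. A picture is of the moment at which its call begins.
- r.job_done(): hands the job in; it is judged then, once.
Trained networks look in a picture, given as the dict that the camera call returned (one of the last four; its "shot" number tells which), for a name from the list of things; names that differ only in an ending like _2 or _b are one class to them, and where a whole thing is asked for, a point or a joint stands for the part that bears it (a point fixed in the world has none). Each returns a list of dicts, best first, with "score" (0 to 1); they miss things now and then, are a little off and sometimes report something else, mostly with a low value. They report only what shows in the picture. A call takes as long as a camera call. They do not tell look-alikes from the thing itself.
- r.find_in(target, picture): "position" ([x, y, z] in m, in world coordinates, good to about 4 mm: the middle of the surface that is visible of it).
The state is a dict: "time_s": time; "qpos": joint angles; "dq": joint speeds; "effort": joint torques, N m; "tcp_pos": TCP position; "eef_rot": TCP orientation; "force": force on the tool from outside, world axes, zero at the start; "moment": the same for the moment, N m; "grip_width": opening from 0.0 (shut) to 1.0 (fully open); "gripper_force": force on a finger pad.
Only numpy, scipy, OpenCV 4.12 (cv2) and the standard library are available. Lean on these libraries where they do the work, as an engineer would, in place of code of your own. Each camera call takes 0.05 s, during which the arm holds its last target. There are 200 camera calls.

## Working session

There is one attempt and no reset: what is moved stays moved. The work goes in short steps, Python scripts to look and compute and a shell command to move; the robot and the scene stay as the last step left them, time stands still between calls to the robot, and variables do not carry over. Pictures are saved under pics/ and viewed, at most 13 in all, crops included, and the job is handed in when it is done.

```bash
ls; mkdir -p pics
python3 - <<'E'
from station import r
import cv2,numpy as np
print(r.observe())
for n in ["top","scene"]:
    f=r.grab_frame(n); np.savez(f"/tmp/{n}.npz",**{k:v for k,v in f.items()})
    cv2.imwrite(f"pics/{n}1.png",f["img"][:,:,::-1])
    print(n,f["fx"],f["cx"],f["cy"],f["R"].round(3).tolist(),f["t"].round(3))
    for t in ["spatula","mat","plaque","stand_a","medallion","palette","spatula_grip"]:
        print(t,[(d["position"],round(d["score"],2)) for d in r.find_in(t,f)])
E
```

```text
pics
{'time_s': 0.0, 'qpos': array([-1.31079561e+00,  2.59323003e-01,  1.53611254e+00,  1.95191494e-06,
        1.34798597e+00, -2.02786986e-01]), 'dq': array([ 7.18316203e-04, -3.17727685e-04,  1.33202539e-03, -2.04933049e-04,
        2.49726308e-04,  7.66787417e-05]), 'effort': array([-1.37577263e-03, -4.37309718e+01, -2.84009439e+01,  7.16123753e-02,
        4.13170690e-02, -1.54375707e-04]), 'tcp_pos': array([ 0.24543354, -0.49161035,  0.23481662]), 'eef_rot': array([-9.14084385e-04,  9.73347325e-01,  2.29334143e-01, -2.52042020e-05]), 'force': array([-0.31631993, -0.12112386,  0.04897547]), 'moment': array([-0.0233942 , -0.00320781, -0.02833649]), 'gripper_force': 0.0, 'grip_width': 1.001580450262459}
top 472.0539625311436 270.5468306005942 211.84171420177378 [[-0.009, -1.0, -0.006], [-0.996, 0.009, -0.089], [0.089, 0.005, -0.996]] [-0.102  0.466  1.417]
spatula [([0.4366, -0.6482, -0.0007], 0.9), ([0.2038, -0.2764, 0.0046], 0.76), ([0.5172, -0.3802, 0.0072], 0.68), ([0.6579, -0.3581, 0.0246], 0.31)]
mat [([0.4687, -0.3559, 0.0051], 0.63)]
plaque [([0.668, -0.1994, 0.0248], 0.93
[... 597 characters left out ...]
 -0.3785, 0.0065], 0.96), ([0.2143, -0.271, 0.0049], 0.72), ([0.4145, -0.6316, 0.0171], 0.65), ([0.7833, -0.0783, 0.0402], 0.6)]
mat [([0.4753, -0.3476, 0.0009], 0.89), ([0.6611, 0.0095, 0.0043], 0.61), ([0.4961, -0.3721, 0.005], 0.32)]
plaque [([0.671, -0.1964, 0.0272], 0.86)]
stand_a [([0.7164, 0.1846, 0.0063], 0.63), ([0.6634, 0.0072, 0.0054], 0.63), ([0.4965, -0.3767, 0.0046], 0.62), ([0.7143, -0.2002, 0.0028], 0.51)]
medallion [([0.6764, 0.1838, 0.0287], 0.63)]
palette [([0.4998, 0.3497, 0.0058], 0.68), ([0.6569, -0.3483, 0.0401], 0.42), ([0.6636, 0.0078, 0.0063], 0.21)]
spatula_grip [([0.4131, -0.6298, 0.0123], 0.84), ([0.216, -0.2713, 0.0054], 0.77), ([0.4989, -0.3736, 0.0035], 0.76)]
```

View pics/top1.png

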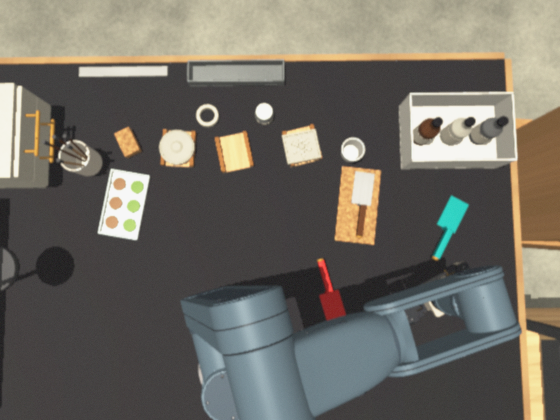

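View pics/scene1.png

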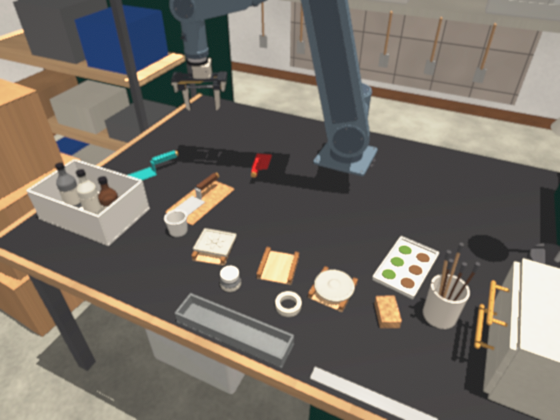

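The spatula candidates in the top view are steel with a dark handle on the cork mat at (360,205), red at (330,290) and turquoise at (450,228). Only the one on the mat fits. The plaque's stand is at (302,146), the empty stand at (235,152) and the medallion at (177,148). Next I look from the wrist camera.

```bash
cat > h.py <<'E'
from station import r
import numpy as np, cv2
from scipy.spatial.transform import Rotation as Ro
def pose():
    o=r.observe(); q=o["eef_rot"]; return np.array(o["tcp_pos"]),Ro.from_quat([q[1],q[2],q[3],q[0]]),o
def down(yaw): return Ro.from_euler("z",yaw)*Ro.from_euler("x",np.pi)
def row(p,yaw):
    """row numbers (scaled) to bring TCP to p with tool x along yaw, pointing down"""
    t,R,o=pose(); d=R.inv().apply(np.array(p)-t)/.4
    v=(R.inv()*down(yaw)).as_rotvec()/(np.pi/2)
    return np.r_[v,d].round(4).tolist()
def world(f,u,v,z=None):
    """pixel -> world, by depth, or on plane at height z"""
    u=np.atleast_1d(u).astype(float);v=np.atleast_1d(v).astype(float)
    ray=np.c_[(u-f["cx"])/f["fx"],(v-f["cy"])/f["fy"],np.ones(len(u))]
    if z is None: c=ray*f["depth"][v.astype(int),u.astype(int)][:,None]; return (c-f["t"])@f["R"]
    C=-f["R"].T@f["t"]; d=ray@f["R"]; return C+d*((z-C[2])/d[:,2])[:,None]
E
python3 -c "
from h import *
print(row([.38,-.37,.30],-.07))"
```

```text
[-0.0, 0.0, 0.3392, 0.4371, -0.1232, -0.1608]
```

```bash
python3 -m inch '[[0,0,0.11,0.15,-0.04,-0.05,-1],[0,0,0.22,0.3,-0.08,-0.11,-1],[0,0,0.34,0.437,-0.123,-0.16,-1],[0,0,0.34,0.437,-0.123,-0.16,-1],[0,0,0.34,0.437,-0.123,-0.16,-1]]' 45
python3 - <<'E'
from h import *
f=r.grab_frame("wrist"); np.savez("/tmp/w1.npz",**f); cv2.imwrite("pics/w1.png",f["img"][:,:,::-1])
print((-f["R"].T@f["t"]).round(3),f["fx"],f["R"].round(2).tolist())
for t in ["spatula","mat","spatula_grip"]: print(t,[(d["position"],round(d["score"],2)) for d in r.find_in(t,f)])
E
```

```text
time_s: 1.42
tcp_pos: [0.3808, -0.3694, 0.3002]
eef_rot: [0.0, 0.999, -0.034, 0.0]
force: [-0.9, 0.2, 0.5]
grip_width: 0.998
gripper_force: 0.0
[ 0.448 -0.375  0.45 ] 298.194814138664 [[-0.07, -1.0, 0.0], [-0.97, 0.07, 0.24], [-0.24, 0.02, -0.97]]
spatula [([0.4324, -0.6506, 0.0018], 0.95), ([0.5249, -0.385, 0.0079], 0.68), ([0.2473, -0.2721, 0.0439], 0.64)]
mat [([0.4774, -0.3594, 0.0053], 0.66)]
spatula_grip [([0.5242, -0.3864, 0.0031], 0.97), ([0.2525, -0.2756, 0.0388], 0.91), ([0.4361, -0.6471, 0.0005], 0.87)]
```

View pics/w1.png

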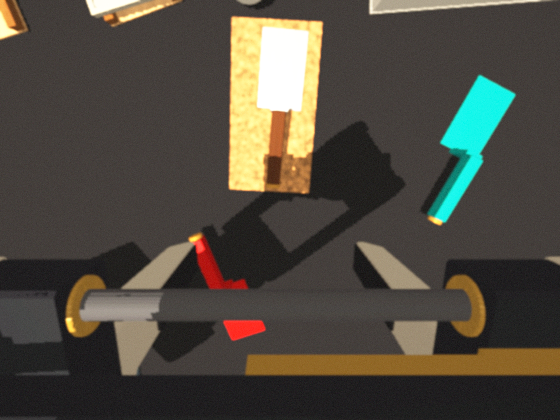

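The wrist view shows the steel spatula on the cork mat, with its blade around (285,68) and dark handle from (280,112) to (273,183). Red is at (225,285) and turquoise at (475,150). I'll measure it and make a confirming crop.

```bash
cat > meas.py <<'E'
from h import *
def rect(f,m,z):
    m=cv2.morphologyEx(m.astype(np.uint8),cv2.MORPH_OPEN,np.ones((3,3)))
    n,l,s,c=cv2.connectedComponentsWithStats(m); k=1+np.argmax(s[1:,4])
    v,u=np.where(l==k); P=world(f,u,v); 
    cs,_=cv2.findContours((l==k).astype(np.uint8),cv2.RETR_EXTERNAL,cv2.CHAIN_APPROX_NONE)
    e=cs[0][:,0]; W=world(f,e[:,0],e[:,1],z)[:,:2]
    (cx,cy),(w,h),a=cv2.minAreaRect((W*1000).astype(np.float32))
    yaw=(a+45)%90-45
    return dict(c=(round(cx/1000,4),round(cy/1000,4)),wh=(round(w),round(h)),yaw=round(np.radians(yaw),3),zmed=round(float(np.median(P[:,2])),4),n=len(u))
def hsv(f): return [x.astype(int) for x in cv2.split(cv2.cvtColor(f["img"],cv2.COLOR_RGB2HSV))]
E
python3 - <<'E'
from meas import *
for n,zb in [("w1",(220,335,10,200)),("top",(325,390,160,250))]:
    f=dict(np.load(f"/tmp/{n}.npz")); H,S,V=hsv(f)
    box=np.zeros(H.shape,bool); a,b,c,d=zb; box[c:d,a:b]=1
    v,u=np.mgrid[0:420,0:560]; Z=world(f,u.ravel(),v.ravel())[:,2].reshape(H.shape)
    bl=box&(S<60)&(V>130); print(n,"blade",rect(f,bl,.0065))
    hd=box&(Z>.04); print("handle",rect(f,hd,.057))
    mat=box&((S>60)&(V>50)|bl|hd); print("mat",rect(f,mat,.004))
f=dict(np.load("/tmp/w1.npz"))
cv2.imwrite("pics/c1.png",cv2.resize(f["img"][10:200,200:350,::-1],None,fx=3,fy=3,interpolation=cv2.INTER_CUBIC))
E
```

```text
w1 blade {'c': (0.5376, -0.3902), 'wh': (63, 104), 'yaw': np.float64(-0.155), 'zmed': 0.0071, 'n': 3745}
handle {'c': (0.4363, -0.3755), 'wh': (20, 104), 'yaw': np.float64(-0.143), 'zmed': 0.0573, 'n': 1163}
mat {'c': (0.4868, -0.374), 'wh': (126, 235), 'yaw': np.float64(-0.123), 'zmed': 0.005, 'n': 15521}
top blade {'c': (0.5373, -0.39), 'wh': (60, 101), 'yaw': np.float64(-0.151), 'zmed': 0.0072, 'n': 622}
handle {'c': (0.4366, -0.3725), 'wh': (20, 103), 'yaw': np.float64(-0.154), 'zmed': 0.0564, 'n': 241}
mat {'c': (0.4866, -0.3736), 'wh': (127, 239), 'yaw': np.float64(-0.123), 'zmed': 0.0052, 'n': 3164}
```

View pics/c1.png

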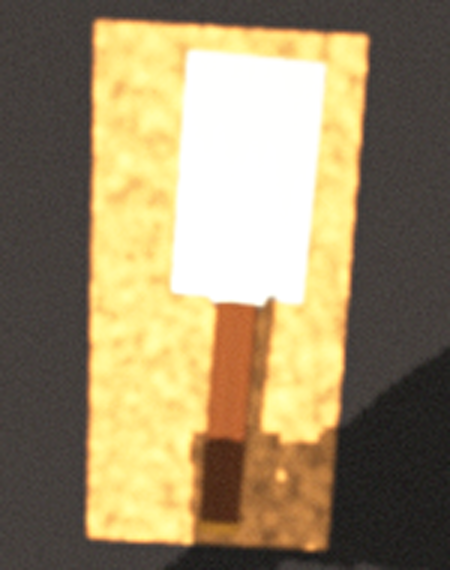

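The crop confirms the steel blade and brown handle. Both views agree: blade centre (0.5375,-0.390), yaw -0.15, handle top at 57 mm. Next I survey the stands from the wrist camera.

```bash
python3 -c "
from h import *
print(row([.54,-.10,.30],-.07))"
```

```text
[-0.0004, 0.0005, -0.0014, 0.352, -0.7037, -0.0021]
```

```bash
python3 -m inch '[[0,0,0,0.06,-0.12,0,-1],[0,0,0,0.13,-0.26,0,-1],[0,0,0,0.19,-0.39,0,-1],[0,0,0,0.26,-0.52,0,-1],[0,0,0,0.32,-0.64,0,-1],[0,0,0,0.352,-0.704,0,-1],[0,0,0,0.352,-0.704,0,-1],[0,0,0,0.352,-0.704,0,-1]]'
python3 - <<'E'
from h import *
f=r.grab_frame("wrist"); np.savez("/tmp/w2.npz",**f); cv2.imwrite("pics/w2.png",f["img"][:,:,::-1])
for t in ["plaque","stand_a","medallion"]: print(t,[(d["position"],round(d["score"],2)) for d in r.find_in(t,f)])
E
```

```text
time_s: 2.62
tcp_pos: [0.5401, -0.1004, 0.2993]
eef_rot: [0.0, 0.999, -0.036, -0.0]
force: [0.3, 0.1, -0.1]
grip_width: 0.999
gripper_force: 0.0
plaque [([0.672, -0.2036, 0.0208], 0.78)]
stand_a [([0.721, -0.1991, 0.0044], 0.85), ([0.6541, 0.0079, 0.0056], 0.81)]
medallion [([0.6676, 0.182, 0.0274], 0.7)]
```

View pics/w2.png

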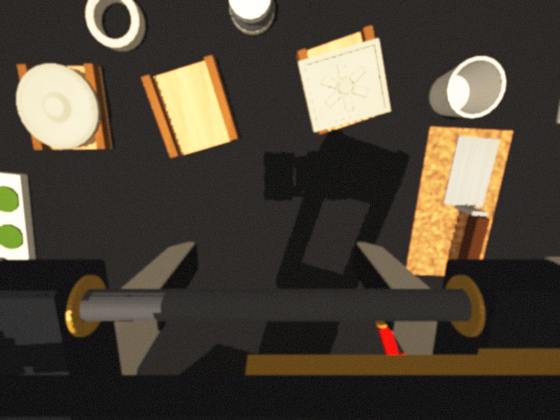

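The flower plaque is at (345,85) on its stand, the empty stand at (190,106) and the medallion at (60,105). I'll measure them now.

Run:
```python
from meas import *
for n,pb,cb in [("w2",(285,400,15,140),(135,245,45,165)),("top",(275,328,115,175),(210,258,120,180))]:
    f=dict(np.load(f"/tmp/{n}.npz")); H,S,V=hsv(f)
    v,u=np.mgrid[0:420,0:560]; P=world(f,u.ravel(),v.ravel()); Z=P[:,2].reshape(H.shape)
    def box(b): m=np.zeros(H.shape,bool); m[b[2]:b[3],b[0]:b[1]]=1; return m
    B=box(pb); print(n,"plaque",rect(f,B&(Z>.023),.031), rect(f,B&(S<80)&(V>100),.031))
    print(" A all",rect(f,B&((S>80)&(V>60)|(S<80)&(V>100)),.02))
    B=box(cb); w=B&(S>90)&(V>60); print(" C",rect(f,w,.02))
    bt=w&(Z>.012); 
    k,l,s,c=cv2.connectedComponentsWithStats(bt.astype(np.uint8))
    for i in range(1,k):
        if s[i,4]>30:
            q=l==i; W=world(f,u[q],v[q]); print("  batten",len(W),W.mean(0).round(4),rect(f,q,.02))
```

```text
w2 plaque {'c': (0.666, -0.2013), 'wh': (90, 105), 'yaw': np.float64(0.188), 'zmed': 0.0294, 'n': 6011} {'c': (0.6667, -0.2012), 'wh': (93, 108), 'yaw': np.float64(0.187), 'zmed': 0.0293, 'n': 6199}
 A all {'c': (0.6737, -0.2025), 'wh': (115, 112), 'yaw': np.float64(0.211), 'zmed': 0.0289, 'n': 7389}
 C {'c': (0.6552, 0.0064), 'wh': (115, 105), 'yaw': np.float64(0.202), 'zmed': 0.0055, 'n': 4651}
  batten 829 [ 0.6658 -0.0373  0.0219] {'c': (0.6643, -0.0376), 'wh': (110, 13), 'yaw': np.float64(0.202), 'zmed': 0.0206, 'n': 822}
  batten 887 [0.6482 0.0473 0.0228] {'c': (0.6469, 0.0481), 'wh': (110, 15), 'yaw': np.float64(0.201), 'zmed': 0.0204, 'n': 882}
top plaque {'c': (0.6668, -0.2011), 'wh': (91, 104), 'yaw': np.float64(0.19), 'zmed': 0.0299, 'n': 962} {'c': (0.6668, -0.2009), 'wh': (96, 110), 'yaw': np.float64(0.19), 'zmed': 0.0294, 'n': 1092}
 A all {'c': (0.6705, -0.2014), 'wh': (119, 112), 'yaw': np.float64(0.213), 'zmed': 0.0285, 'n': 1317}
 C {'c': (0.6458, 0.0456), 'wh': (119, 25), 'yaw': np.float64(0.206), 'zmed': 0.0169, 'n': 265}
  batten 137 [ 0.6637 -0.0365  0.0204] {'c': (0.6641, -0.0361), 'wh': (110, 12), 'yaw': np.float64(0.203), 'zmed': 0.0203, 'n': 137}
  batten 144 [0.6425 0.0472 0.0406] {'c': (0.6478, 0.0495), 'wh': (107, 13), 'yaw': np.float64(0.203), 'zmed': 0.0208, 'n': 138}
```

```bash
python3 - <<'E'
from meas import *
f=dict(np.load("/tmp/w2.npz")); H,S,V=hsv(f)
v,u=np.mgrid[0:420,0:560]; Z=world(f,u.ravel(),v.ravel())[:,2].reshape(H.shape)
B=np.zeros(H.shape,bool); B[15:145,285:400]=1
c=np.array([.6665,-.201]); y=.19; R=np.array([[np.cos(y),np.sin(y)],[-np.sin(y),np.cos(y)]])
for nm,m,z in [("woodhi",B&(S>90)&(V>50)&(Z>.013)&(Z<.024),.02),("woodlo",B&(S>90)&(V>50)&(Z<.01),.004)]:
    k,l,s,_=cv2.connectedComponentsWithStats(m.astype(np.uint8))
    for i in range(1,k):
        if s[i,4]>8:
            q=l==i; W=(world(f,u[q],v[q],z)[:,:2]-c)@R.T*1000
            print(nm,s[i,4],"x",W[:,0].min().round(),W[:,0].max().round(),"y",W[:,1].min().round(),W[:,1].max().round(),"mean",W.mean(0).round(1))
E
python3 -c "
from h import *
print(row([.4436,-.3758,.16],-.15),pose()[0])"
```

```text
woodhi 156 x 47.0 63.0 y -52.0 -37.0 mean [ 55.1 -45.1]
woodhi 101 x 47.0 59.0 y 36.0 49.0 mean [53.1 42.4]
woodhi 33 x -51.0 -46.0 y 32.0 44.0 mean [-48.1  38. ]
woodlo 563 x 51.0 69.0 y -59.0 50.0 mean [58.9 -7.2]
woodlo 158 x -52.0 -46.0 y -42.0 39.0 mean [-48.8  -0.1]
[0.0001, 0.0001, 0.0488, -0.1901, 0.704, 0.3492] [ 0.54006748 -0.10049886  0.29963887]
```

```bash
python3 -m inch '[[0,0,0,-0.03,0.12,0.03,-1],[0,0,0.02,-0.07,0.26,0.09,-1],[0,0,0.03,-0.11,0.4,0.15,-1],[0,0,0.0488,-0.15,0.54,0.21,-1],[0,0,0.0488,-0.18,0.65,0.27,-1],[0,0,0.0488,-0.1901,0.704,0.33,-1],[0,0,0.0488,-0.1901,0.704,0.3492,-1],[0,0,0.0488,-0.1901,0.704,0.3492,-1],[0,0,0.0488,-0.1901,0.704,0.3492,-1]]'
python3 -c "
from h import *
print(row([.4436,-.3758,.044],-.15),pose()[0])"
```

```text
time_s: 3.95
tcp_pos: [0.4454, -0.3741, 0.1612]
eef_rot: [0.001, 0.997, -0.073, 0.001]
force: [-0.7, 1.3, -0.7]
grip_width: 1.0
gripper_force: 0.0
[0.0006, -0.0009, 0.002, -0.0042, 0.0045, 0.293] [ 0.44536636 -0.37414252  0.16120191]
```

```bash
python3 -m inch '[[0,0,0,0,0,0.06,-1],[0,0,0,0,0,0.14,-1],[0,0,0,0,0,0.21,-1],[0,0,0,0,0,0.26,-1],[0,0,0,0,0,0.285,-1],[0,0,0,0,0,0.29,-1],[0,0,0,0,0,0.29,-1],[0,0,0,0,0,0.29,-1]]'
python3 -c "
from h import *
print(row([.4436,-.3758,.044],-.15),pose()[0])"
```

```text
time_s: 4.95
tcp_pos: [0.4451, -0.3752, 0.0449]
eef_rot: [0.001, 0.997, -0.074, 0.001]
force: [0.8, 0.0, -0.0]
grip_width: 1.002
gripper_force: 0.0
[0.0008, -0.0008, 0.0014, -0.0035, 0.0022, 0.0024] [ 0.44509944 -0.3751514   0.04494541]
```

```bash
python3 -m inch '[[0,0,0,-0.003,0.002,0.001,-0.4],[0,0,0,-0.003,0.002,0.001,0.2],[0,0,0,-0.003,0.002,0.001,1],[0,0,0,-0.003,0.002,0.001,1],[0,0,0,-0.003,0.002,0.001,1],[0,0,0,-0.003,0.002,0.001,1],[0,0,0,-0.003,0.002,0.001,1],[0,0,0,-0.003,0.002,0.001,1]]' 45
python3 -c "
from h import *
print(pose())"
```

```text
time_s: 5.95
tcp_pos: [0.4433, -0.3753, 0.0436]
eef_rot: [-0.0, 0.997, -0.074, 0.0]
force: [0.4, -1.2, -0.9]
grip_width: 0.186
gripper_force: 35.4
(array([ 0.44330868, -0.37529065,  0.04357607]), Rotation.from_matrix(array([[ 9.89075512e-01, -1.47409738e-01,  5.38911795e-06],
                            [-1.47409738e-01, -9.89075512e-01,  1.23672519e-05],
                            [ 3.50719123e-06, -1.30265545e-05, -1.00000000e+00]])), {'time_s': 5.95, 'qpos': array([-8.94442378e-01,  5.04291379e-01,  1.68549438e+00,  1.46648781e-05,
        9.51813165e-01,  8.24294327e-01]), 'dq': array([-9.37816096e-05, -1.98052613e-07, -1.87803640e-03,  1.23582160e-03,
       -7.68016300e-05,  2.97966097e-04]), 'effort': array([-8.06187512e-02, -5.09760082e+01, -2.22574228e+01,  6.72814739e-02,
       -9.63071035e-02, -3.45510081e-03]), 'tcp_pos': array([ 0.44330868, -0.37529065,  0.04357607]), 'eef_rot': array([-6.36586136e-06,  9.97265138e-01, -7.39069943e-02,  2.23017652e-06]), 'force': array([ 0.37952875, -1.19649356, -0.91796044]), 'moment': array([-0.0525815 , -0.04118318,  0.0281592 ]), 'gripper_force': 35.42317986488342, 'grip_width': 0.18627972797393105})
```

```bash
cat >> h.py <<'E'
def tcp_for(c,yaw,z,lx=.0953,ly=0.):
    """TCP position that puts the blade centre (underside at z) at c"""
    return [c[0]-lx*np.cos(yaw)+ly*np.sin(yaw), c[1]-lx*np.sin(yaw)-ly*np.cos(yaw), z+.0396]
E
python3 -c "
from h import *
y=.225;d=.13;c=[.6672-d*np.cos(y),-.2044-d*np.sin(y)]
print(c,row(tcp_for(c,y,.08),y))"
```

```text
[np.float64(0.5404767660810373), np.float64(-0.2334038270771269)] [-0.0, -0.0, -0.2374, -0.0339, -0.2998, -0.1901]
```

```bash
python3 -m inch '[[0,0,0,0,0,-0.03,1],[0,0,0,0,0,-0.09,1],[0,0,0,0,0,-0.15,1],[0,0,-0.03,0,-0.04,-0.19,1],[0,0,-0.08,-0.01,-0.1,-0.19,1],[0,0,-0.13,-0.02,-0.17,-0.19,1],[0,0,-0.18,-0.03,-0.23,-0.19,1],[0,0,-0.22,-0.034,-0.28,-0.19,1],[0,0,-0.2374,-0.034,-0.3,-0.19,1],[0,0,-0.2374,-0.034,-0.3,-0.19,1],[0,0,-0.2374,-0.034,-0.3,-0.19,1],[0,0,-0.2374,-0.034,-0.3,-0.19,1]]'
python3 - <<'E'
from meas import *
f=r.grab_frame("wrist"); np.savez("/tmp/w3.npz",**f); cv2.imwrite("pics/w3.png",f["img"][:,:,::-1])
print(pose()[0],pose()[2]["force"])
E
```

```text
time_s: 7.45
tcp_pos: [0.4475, -0.2553, 0.1195]
eef_rot: [0.0, 0.994, 0.112, -0.0]
force: [-0.3, -0.6, -1.1]
grip_width: 0.192
gripper_force: 45.0
[ 0.44749939 -0.25523729  0.11945329] [-0.27505446 -0.18356212 -1.11689513]
```

View pics/w3.png

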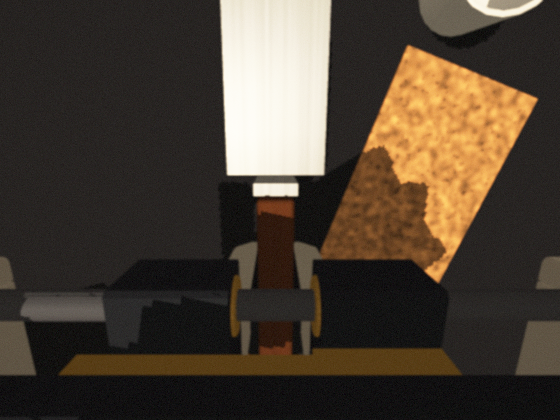

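The blade is held straight at (275,90) in the wrist view. I'll check its levelness and position by depth, and look again at the stand and blade from the top camera.

```bash
cat > blade.py <<'E'
from meas import *
def tilt(f,box):
    H,S,V=hsv(f); a,b,c,d=box
    v,u=np.mgrid[c:d,a:b]; m=((S<70)&(V>100))[c:d,a:b]
    t,R,o=pose(); P=R.inv().apply(world(f,u[m],v[m])-t)   # tool frame
    k=abs(P[:,2]-np.median(P[:,2]))<.008; P=P[k]
    A=np.c_[P[:,:2],np.ones(len(P))]; co=np.linalg.lstsq(A,P[:,2],rcond=None)[0]
    print("z-slope x,y",co[:2].round(4),"top below TCP at blade centre",(co@[.095,0,1]).round(4),"y range",np.percentile(P[:,1],[1,99]).round(4),"x max/min",np.percentile(P[:,0],[.5,99.5]).round(4),len(P))
    near=[]
    xs=np.linspace(P[:,0].min()+.006,P[:,0].max()-.006,10)
    for x in xs: q=P[abs(P[:,0]-x)<.004,1]; near.append((q.min()+q.max())/2)
    print("mid-line y = %.4f at x=.095, slope %.4f"%tuple(np.polyfit(xs-.095,near,1)[::-1]))
E
python3 - <<'E'
from blade import *
tilt(dict(np.load("/tmp/w3.npz")),(200,345,0,176))
f=r.grab_frame("top"); np.savez("/tmp/t3.npz",**f)
cv2.imwrite("pics/t3.png",cv2.resize(f["img"][100:290,210:410,::-1],None,fx=3,fy=3,interpolation=cv2.INTER_CUBIC))
E
```

```text
z-slope x,y [0.0013 0.    ] top below TCP at blade centre 0.0366 y range [-0.0283  0.0305] x max/min [0.0459 0.1403] 18046
mid-line y = 0.0011 at x=.095, slope 0.0021
```

View pics/t3.png

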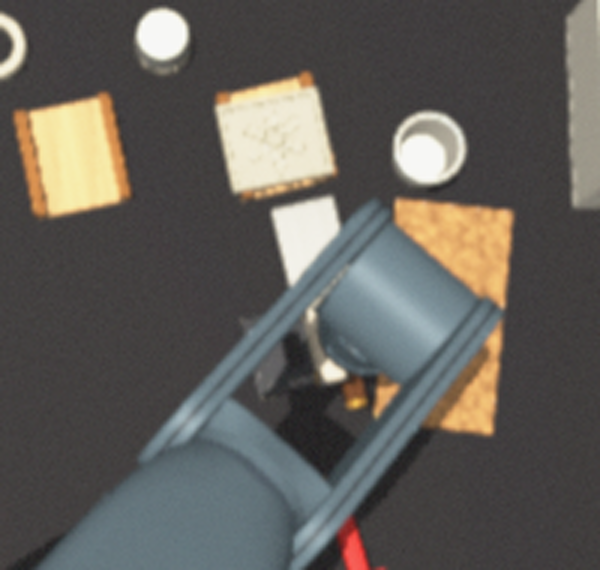

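```bash
sed -i 's/ly=0\./ly=-.0009/' h.py; python3 -c "
from h import *
y=.235;d=.125;c=[.6672-d*np.cos(y),-.2044-d*np.sin(y)]
print(c,tcp_for(c,y,.01),row(tcp_for(c,y,.01),y))"
```

```text
[np.float64(0.5456357073334196), np.float64(-0.2335053731890521)] [np.float64(0.4527455319174576), np.float64(-0.25482004680118603), 0.049600000000000005] [-0.0, 0.0001, -0.007, 0.0131, 0.0021, 0.1746]
```

```bash
python3 -m inch '[[0,0,-0.007,0.013,0.002,0.02,1],[0,0,-0.007,0.013,0.002,0.06,1],[0,0,-0.007,0.013,0.002,0.11,1],[0,0,-0.007,0.013,0.002,0.15,1],[0,0,-0.007,0.013,0.002,0.17,1],[0,0,-0.007,0.013,0.002,0.1746,1],[0,0,-0.007,0.013,0.002,0.1746,1],[0,0,-0.007,0.013,0.002,0.1746,1],[0,0,-0.007,0.013,0.002,0.1746,1]]'
python3 - <<'E'
from h import *
y=.235;d=.125;c=[.6672-d*np.cos(y),-.2044-d*np.sin(y)]
print(row(tcp_for(c,y,.01),y))
for n in ("top","scene"):
    f=r.grab_frame(n); np.savez(f"/tmp/{n}4.npz",**f)
f=dict(np.load("/tmp/top4.npz"));a=cv2.resize(f["img"][105:195,260:335,::-1],None,fx=6,fy=6,interpolation=cv2.INTER_CUBIC)
f=dict(np.load("/tmp/scene4.npz"));b=cv2.resize(f["img"][190:280,150:250,::-1],(350,540*350//600),interpolation=cv2.INTER_CUBIC)
b=cv2.copyMakeBorder(b,0,540-b.shape[0],0,0,cv2.BORDER_CONSTANT)
cv2.imwrite("pics/t4.png",np.hstack([a,b]))
E
```

```text
time_s: 8.68
tcp_pos: [0.4531, -0.2545, 0.0503]
eef_rot: [0.0, 0.993, 0.118, 0.0]
force: [0.1, 0.2, -1.4]
grip_width: 0.193
gripper_force: 45.0
[0.0006, -0.0004, 0.0006, -0.001, 0.0007, 0.0016]
```

View pics/t4.png

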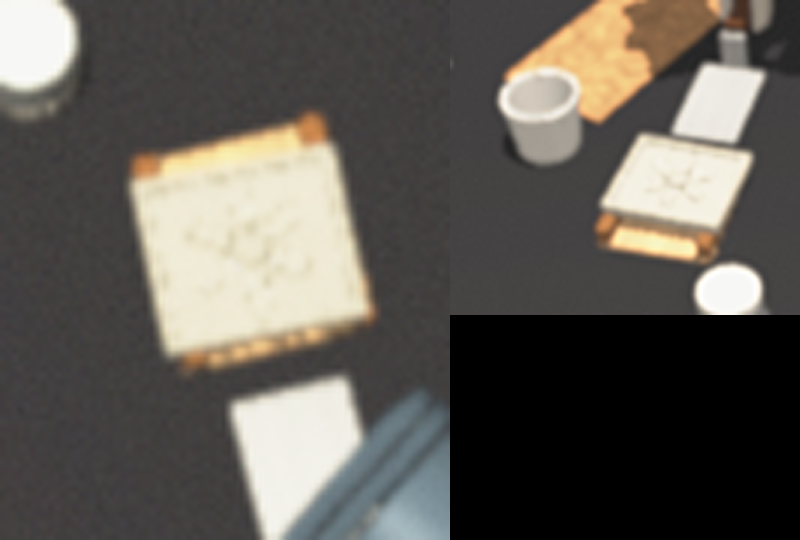

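The stand's battens are at (145,168), (313,128), (195,362) and (367,315), and the blade's front edge middle is at (291,390). That is within about 2 mm of the channel's midline, so I go in with a 1 mm correction.

```bash
python3 -m inch '[[0,0,-0.004,0.01,0.002,0.0015,1],[0,0,-0.004,0.03,0.0025,0.0015,1],[0,0,-0.004,0.055,0.0025,0.0015,1],[0,0,-0.004,0.08,0.0025,0.0015,1],[0,0,-0.004,0.105,0.0025,0.0015,1],[0,0,-0.004,0.13,0.0025,0.0015,1],[0,0,-0.004,0.15,0.0025,0.0015,1],[0,0,-0.004,0.16,0.0025,0.0015,1],[0,0,-0.004,0.16,0.0025,0.0015,1]]'
python3 -c "
from h import *
print(pose()[2]['force'],pose()[2]['moment'],row(tcp_for([.6672-.002,-.2044-.0005],.24,.01),.24))"
```

```text
time_s: 9.9
tcp_pos: [0.5154, -0.2401, 0.0491]
eef_rot: [-0.0, 0.993, 0.121, -0.0]
force: [-0.1, -0.4, -1.3]
grip_width: 0.192
gripper_force: 45.0
[-0.11068244 -0.36745378 -1.31208089] [0.01520459 0.11190572 0.02984021] [-0.0, 0.0001, 0.0016, 0.1465, 0.0016, -0.0014]
```

```bash
python3 -m inch '[[0,0,0,0.01,0,-0.001,1],[0,0,0,0.03,0,-0.001,1],[0,0,0,0.055,0,-0.001,1],[0,0,0,0.08,0,-0.001,1],[0,0,0,0.105,0,-0.001,1],[0,0,0,0.125,0,-0.001,1],[0,0,0,0.14,0,-0.001,1],[0,0,0,0.1465,0,-0.001,1],[0,0,0,0.1465,0,-0.001,1],[0,0,0,0.1465,0,-0.001,1]]'
python3 - <<'E'
from meas import *
print(pose()[2]['force'],pose()[2]['moment'],row(tcp_for([.6672-.002,-.2044-.0005],.24,.01),.24))
f=r.grab_frame("top"); H,S,V=hsv(f); B=np.zeros(H.shape,bool); B[110:178,270:335]=1
v,u=np.mgrid[0:420,0:560]; Z=world(f,u.ravel(),v.ravel())[:,2].reshape(H.shape)
print(rect(f,B&(Z>.023)&(Z<.04),.031))
E
```

```text
time_s: 11.15
tcp_pos: [0.5719, -0.2262, 0.0495]
eef_rot: [-0.0, 0.993, 0.121, -0.0]
force: [-1.1, -0.0, -1.8]
grip_width: 0.193
gripper_force: 45.0
[-1.12029897 -0.02628952 -1.83941722] [0.02124798 0.02234924 0.07319651] [-0.0001, 0.0002, 0.0014, 0.0011, 0.0015, -0.0002]
{'c': (0.6812, -0.1674), 'wh': (51, 44), 'yaw': np.float64(0.158), 'zmed': 0.0297, 'n': 164}
```

Run:
```python
from meas import *
f=r.grab_frame("wrist"); np.savez("/tmp/w5.npz",**f)
t,R,o=pose()
v=np.arange(0,200,1); 
for uc in (245,275,305):
    P=R.inv().apply(world(f,np.full(len(v),uc),v)-t)
    print(uc,[(int(a),*p) for a,p in zip(v,(P[:,[0,2]]*1000).round().astype(int).tolist())][100:200:4])
cv2.imwrite("pics/w5.png",f["img"][:,:,::-1])
```

```text
245 [(100, 87, 19), (104, 85, 19), (108, 83, 21), (112, 81, 22), (116, 79, 21), (120, 77, 22), (124, 75, 22), (128, 73, 21), (132, 71, 20), (136, 69, 21), (140, 66, 22), (144, 64, 21), (148, 62, 21), (152, 60, 21), (156, 58, 18), (160, 56, 18), (164, 54, 18), (168, 50, 36), (172, 47, 38), (176, 43, 49), (180, 40, 50), (184, 38, 49), (188, 35, 50), (192, 32, 49), (196, 30, 49)]
275 [(100, 87, 21), (104, 85, 19), (108, 83, 17), (112, 81, 17), (116, 79, 18), (120, 77, 18), (124, 75, 17), (128, 73, 17), (132, 71, 18), (136, 69, 19), (140, 66, 18), (144, 64, 21), (148, 62, 21), (152, 60, 20), (156, 58, 17), (160, 56, 17), (164, 54, 17), (168, 50, 37), (172, 47, 37), (176, 46, 28), (180, 46, 10), (184, 45, -3), (188, 43, -3), (192, 41, -3), (196, 40, -4)]
305 [(100, 87, 19), (104, 85, 17), (108, 83, 17), (112, 81, 19), (116, 79, 21), (120, 77, 21), (124, 75, 20), (128, 73, 22), (132, 71, 22), (136, 69, 19), (140, 66, 21), (144, 64, 20), (148, 62, 20), (152, 60, 21), (156, 58, 22), (160, 56, 17), (164, 53, 18), (168, 49, 37), (172, 47, 36), (176, 43, 49), (180, 40, 49), (184, 38, 48), (188, 35, 49), (192, 33, 48), (196, 30, 48)]
```

View pics/w5.png

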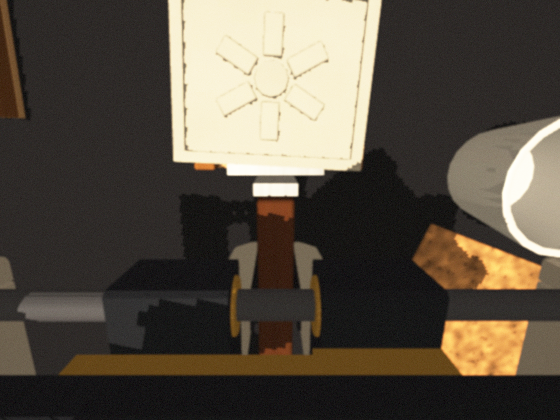

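The wrist view shows the plaque centred over the blade. The neck at (275,188) is clear of its front edge at row 163 by about 5 mm, so I lift slowly.

```bash
python3 -m inch '[[0,0,0,0,0,-0.006,1],[0,0,0,0,0,-0.014,1],[0,0,0,0,0,-0.022,1],[0,0,0,0,0,-0.032,1],[0,0,0,0,0,-0.048,1],[0,0,0,0,0,-0.068,1],[0,0,0,0,0,-0.09,1],[0,0,0,0,0,-0.115,1],[0,0,0,0,0,-0.135,1],[0,0,0,0,0,-0.145,1],[0,0,0,0,0,-0.15,1],[0,0,0,0,0,-0.15,1]]' 55
python3 - <<'E'
from meas import *
f=r.grab_frame("wrist"); np.savez("/tmp/w6.npz",**f)
t,R,o=pose(); print(o["force"],o["moment"])
H,S,V=hsv(f); v,u=np.mgrid[0:160,165:390]; v=v.ravel();u=u.ravel()
P=R.inv().apply(world(f,u,v)-t); k=(P[:,2]<.036)&(P[:,2]>.012); P=P[k]
A=np.c_[P[:,:2],np.ones(len(P))]; print("plane",np.linalg.lstsq(A,P[:,2],rcond=None)[0].round(4),len(P))
print("x min",np.percentile(P[:,0],.3).round(4),"y",np.percentile(P[:,1],[.3,99.7]).round(4))
# yaw from front edge & sides
(c,s,a)=cv2.minAreaRect((P[:,:2]*1000).astype(np.float32)); print(c,s,(a+45)%90-45)
xs=np.linspace(P[:,0].min()+.01,P[:,0].max()-.01,8)
for g in (np.min,np.max): e=[g(P[abs(P[:,0]-x)<.003,1]) for x in xs]; print("side",np.polyfit(xs-.095,e,1).round(4))
E
```

```text
time_s: 12.75
tcp_pos: [0.5721, -0.2261, 0.1094]
eef_rot: [-0.0, 0.993, 0.121, -0.0]
force: [-0.3, -0.6, -1.7]
grip_width: 0.182
gripper_force: 55.0
[-0.37272934  0.67271584 -2.47347086] [-0.02219285  0.14286223 -0.010802  ]
plane [0.0053 0.0002 0.0271] 30493
x min 0.0559 y [-0.0538  0.0515]
(96.31442260742188, -1.3097305297851562) (83.00262451171875, 107.1272201538086) 1.1474370956420898
side [ 0.0534 -0.0536]
side [0.0569 0.0509]
```

```bash
cat > tgt.py <<'E'
from h import *
y=.222; n=np.array([-np.sin(y),np.cos(y)]); e=np.array([np.cos(y),np.sin(y)])
C=np.array([.6557,.0057])+.0012*n
T=C-.0977*e-.0016*n
E
python3 -c "
from tgt import *
print(T,row([*T,.1094],y))"
```

```text
[ 0.56048572 -0.01620187] [-0.0002, 0.0002, 0.0129, 0.098, -0.5163, -0.0001]
```

```bash
python3 -m inch '[[0,0,0,0.002,-0.008,0,1],[0,0,0,0.005,-0.028,0,1],[0,0,0.001,0.011,-0.06,0,1],[0,0,0.002,0.02,-0.105,0,1],[0,0,0.004,0.031,-0.16,0,1],[0,0,0.006,0.042,-0.22,0,1],[0,0,0.008,0.053,-0.28,0,1],[0,0,0.01,0.064,-0.338,0,1],[0,0,0.012,0.074,-0.39,0,1],[0,0,0.013,0.082,-0.434,0,1],[0,0,0.013,0.089,-0.468,0,1],[0,0,0.013,0.094,-0.493,0,1]]' && python3 -m inch '[[0,0,0,0.003,-0.015,0,1],[0,0,0,0.004,-0.021,0,1],[0,0,0,0.004,-0.023,0,1],[0,0,0,0.004,-0.023,0,1],[0,0,0,0.004,-0.023,0,1]]'
python3 - <<'E'
from meas import *
from tgt import *
print(row([*T,.1094],y))
f=r.grab_frame("wrist"); np.savez("/tmp/w7.npz",**f)
t,R,o=pose(); v,u=np.mgrid[0:160,165:390]; v=v.ravel();u=u.ravel()
P=R.inv().apply(world(f,u,v)-t); k=(P[:,2]<.036)&(P[:,2]>.012); P=P[k]
A=np.c_[P[:,:2],np.ones(len(P))]; print("plane",np.linalg.lstsq(A,P[:,2],rcond=None)[0].round(4),len(P))
xs=np.linspace(P[:,0].min()+.01,P[:,0].max()-.01,8)
for g in (np.min,np.max): e=[g(P[abs(P[:,0]-x)<.003,1]) for x in xs]; print("side",np.polyfit(xs-.095,e,1).round(4))
f=r.grab_frame("top"); H,S,V=hsv(f); np.savez("/tmp/t7.npz",**f)
v,u=np.mgrid[0:420,0:560]; Z=world(f,u.ravel(),v.ravel())[:,2].reshape(H.shape)
B=np.zeros(H.shape,bool); B[110:185,205:275]=1
print(rect(f,B&(Z>.07)&(Z<.10)&(S<80)&(V>100),.084))
E
```

```text
time_s: 14.3
tcp_pos: [0.5613, -0.0247, 0.1096]
eef_rot: [0.0, 0.994, 0.111, 0.0]
force: [0.6, -0.3, -0.9]
grip_width: 0.186
gripper_force: 55.0
time_s: 14.92
tcp_pos: [0.5609, -0.0167, 0.1095]
eef_rot: [0.0, 0.994, 0.11, -0.0]
force: [0.9, -0.3, -1.8]
grip_width: 0.19
gripper_force: 55.0
[0.0, 0.0, -0.0004, -0.0007, -0.0015, 0.0003]
plane [0.0056 0.0002 0.0272] 30484
side [ 0.0568 -0.0536]
side [0.0584 0.0509]
{'c': (0.702, -0.0281), 'wh': (15, 9), 'yaw': np.float64(-0.01), 'zmed': 0.0822, 'n': 21}
```

```bash
python3 -m inch '[[0,0,0,-0.0005,-0.0015,0.01,1],[0,0,0,-0.0005,-0.0015,0.03,1],[0,0,0,-0.0005,-0.0015,0.055,1],[0,0,0,-0.0005,-0.0015,0.08,1],[0,0,0,-0.0005,-0.0015,0.1,1],[0,0,0,-0.0005,-0.0015,0.113,1],[0,0,0,-0.0005,-0.0015,0.12,1],[0,0,0,-0.0005,-0.0015,0.124,1],[0,0,0,-0.0005,-0.0015,0.128,1],[0,0,0,-0.0005,-0.0015,0.132,1],[0,0,0,-0.0005,-0.0015,0.136,1],[0,0,0,-0.0005,-0.0015,0.14,1]]' && python3 -m inch '[[0,0,0,0,0,0.004,1],[0,0,0,0,0,0.008,1],[0,0,0,0,0,0.0095,1],[0,0,0,0,0,0.0095,1],[0,0,0,0,0,0.0095,1]]'
python3 - <<'E'
from meas import *
from tgt import *
print(row([*T,.0496],y),pose()[2]["force"],pose()[2]["moment"])
f=r.grab_frame("wrist"); np.savez("/tmp/w8.npz",**f); cv2.imwrite("pics/w8.png",f["img"][:,:,::-1])
t,R,o=pose(); v,u=np.mgrid[0:160,165:390]; v=v.ravel();u=u.ravel()
P=R.inv().apply(world(f,u,v)-t); k=(P[:,2]<.036)&(P[:,2]>.01); P=P[k]
A=np.c_[P[:,:2],np.ones(len(P))]; print("plane",np.linalg.lstsq(A,P[:,2],rcond=None)[0].round(4),len(P))
E
```

```text
time_s: 16.52
tcp_pos: [0.5607, -0.0159, 0.0536]
eef_rot: [0.0, 0.994, 0.111, 0.0]
force: [-1.0, -1.0, -1.4]
grip_width: 0.188
gripper_force: 55.0
time_s: 17.15
tcp_pos: [0.5606, -0.0159, 0.0498]
eef_rot: [0.0, 0.994, 0.111, 0.0]
force: [0.1, -0.8, -0.3]
grip_width: 0.189
gripper_force: 55.0
[0.0, -0.0001, -0.0001, -0.0005, 0.0008, 0.0005] [ 0.07633444 -0.76534366 -0.32524284] [-0.05220519  0.15094562 -0.02651838]
plane [0.0039 0.0017 0.0199] 31849
```

View pics/w8.png

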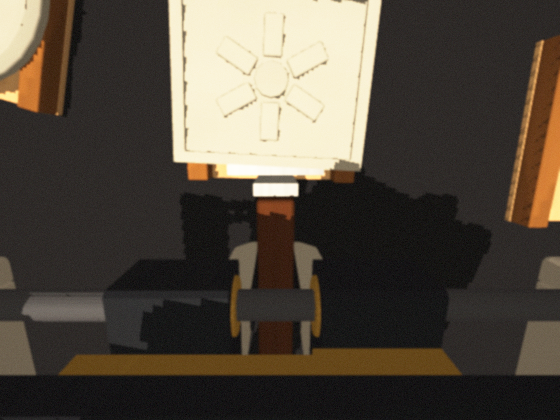

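The plaque rests on both battens, whose front ends show at (198,172) and (342,174). The depth shows 7 mm of air under it over the blade, so I draw the blade straight out.

```bash
python3 -m inch '[[0,0,0,-0.006,0,0,1],[0,0,0,-0.02,0,0,1],[0,0,0,-0.045,0,0,1],[0,0,0,-0.075,0,0,1],[0,0,0,-0.11,0,0,1],[0,0,0,-0.15,0,0,1],[0,0,0,-0.19,0,0,1],[0,0,0,-0.23,0,0,1],[0,0,0,-0.27,0,0,1],[0,0,0,-0.3,0,0,1],[0,0,0,-0.32,0,0,1],[0,0,0,-0.33,0,0,1]]' && python3 -m inch '[[0,0,0,-0.005,0,0,1],[0,0,0,-0.005,0,-0.05,1],[0,0,0,-0.005,0,-0.12,1],[0,0,0,-0.005,0,-0.17,1],[0,0,0,-0.005,0,-0.18,1],[0,0,0,-0.005,0,-0.18,1],[0,0,0,-0.005,0,-0.18,1]]'
python3 - <<'E'
from blade import *
f=r.grab_frame("wrist"); tilt(f,(200,345,0,176))
f=r.grab_frame("top"); np.savez("/tmp/t9.npz",**f); H,S,V=hsv(f)
v,u=np.mgrid[0:420,0:560]; Z=world(f,u.ravel(),v.ravel())[:,2].reshape(H.shape)
B=np.zeros(H.shape,bool); B[110:185,205:265]=1
print(rect(f,B&(Z>.023)&(Z<.04)&(S<80)&(V>100),.031))
e=np.array([np.cos(-.15),np.sin(-.15)])
print(row([.4433,-.3753,.12],-.147))
E
```

```text
time_s: 18.7
tcp_pos: [0.4315, -0.0451, 0.0498]
eef_rot: [0.0, 0.994, 0.111, 0.0]
force: [-0.5, 0.1, -1.5]
grip_width: 0.193
gripper_force: 55.0
time_s: 19.58
tcp_pos: [0.4292, -0.0451, 0.1208]
eef_rot: [-0.0, 0.994, 0.111, -0.001]
force: [-1.3, 0.5, -1.6]
grip_width: 0.187
gripper_force: 55.0
z-slope x,y [0.0004 0.0001] top below TCP at blade centre 0.0366 y range [-0.0284  0.0304] x max/min [0.0459 0.1403] 18021
mid-line y = 0.0010 at x=.095, slope 0.0017
{'c': (0.6558, 0.0072), 'wh': (92, 104), 'yaw': np.float64(0.172), 'zmed': 0.0297, 'n': 972}
[-0.0004, 0.001, 0.2348, -0.1475, 0.8128, 0.0018]
```

The plaque is within 2 mm and 0.03 rad of the stand's centre. The spatula now goes back to its mat.

```bash
python3 -m inch '[[0,0,0.01,-0.01,0.03,0,1],[0,0,0.03,-0.02,0.1,0,1],[0,0,0.06,-0.035,0.19,0,1],[0,0,0.09,-0.05,0.29,0,1],[0,0,0.12,-0.07,0.39,0,1],[0,0,0.15,-0.09,0.49,0,1],[0,0,0.18,-0.11,0.59,0,1],[0,0,0.21,-0.125,0.68,0,1],[0,0,0.225,-0.14,0.75,0,1],[0,0,0.2348,-0.146,0.79,0,1],[0,0,0.2348,-0.1475,0.81,0,1],[0,0,0.2348,-0.1475,0.813,0,1]]' && python3 -m inch '[[0,0,0,0,0,0,1],[0,0,0,0,0,0.04,1],[0,0,0,0,0,0.09,1],[0,0,0,0,0,0.14,1],[0,0,0,0,0,0.165,1],[0,0,0,0,0,0.175,1],[0,0,0,0,0,0.18,1],[0,0,0,0,0,0.184,1],[0,0,0,0,0,0.184,1],[0,0,0,0,0,0.184,1]]'
python3 -c "
from h import *
print(row([.4433,-.3753,.0436],-.147),pose()[2]['force'])"
```

```text
time_s: 21.18
tcp_pos: [0.4438, -0.3753, 0.1215]
eef_rot: [-0.0, 0.997, -0.073, -0.0]
force: [0.8, 0.2, -1.3]
grip_width: 0.186
gripper_force: 55.0
time_s: 22.42
tcp_pos: [0.4439, -0.3757, 0.0485]
eef_rot: [0.0, 0.997, -0.073, 0.0]
force: [0.1, 0.5, -1.1]
grip_width: 0.188
gripper_force: 55.0
[0.0003, -0.0003, 0.0, -0.0017, -0.0008, 0.0122] [ 0.09554922  0.5091737  -1.08297538]
```

```bash
python3 -m inch '[[0,0,0,0,0,0.004,1],[0,0,0,0,0,0.008,1],[0,0,0,0,0,0.011,1],[0,0,0,0,0,0.013,1],[0,0,0,0,0,0.013,1],[0,0,0,0,0,0.013,1]]'
```

```text
time_s: 23.18
tcp_pos: [0.4437, -0.3755, 0.0435]
eef_rot: [0.0, 0.997, -0.073, -0.0]
force: [-1.9, 1.5, 6.4]
grip_width: 0.185
gripper_force: 55.0
```

Upward force of 6 N: the blade is on the mat. I'll release slowly and go up.

```bash
python3 -m inch '[[0,0,0,0,0,-0.001,0.5],[0,0,0,0,0,-0.001,0.3],[0,0,0,0,0,-0.001,0],[0,0,0,0,0,-0.001,-0.3],[0,0,0,0,0,-0.001,-0.3],[0,0,0,0,0,-0.03,-0.3],[0,0,0,0,0,-0.1,-0.3],[0,0,0,0,0,-0.2,-0.3],[0,0,0,0,0,-0.32,-0.3],[0,0,0,0,0,-0.42,-0.3],[0,0,0,0,0,-0.5,-0.3],[0,0,0,0,0,-0.5,-0.3]]' && python3 -m inch '[[0,0,0,-0.12,0,0,-0.3],[0,0,0,-0.25,0,0,-0.3],[0,0,0,-0.25,0,0,-0.3],[0,0,0,-0.25,0,0,-0.3]]'
python3 - <<'E'
from meas import *
f=r.grab_frame("wrist"); np.savez("/tmp/w10.npz",**f); H,S,V=hsv(f)
v,u=np.mgrid[0:420,0:560]; P=world(f,u.ravel(),v.ravel()); Z=P[:,2].reshape(H.shape);X=P[:,0].reshape(H.shape);Y=P[:,1].reshape(H.shape)
B=(abs(Y+.375)<.1)&(X>.35)&(X<.61)
print("blade",rect(f,B&(S<60)&(V>130)&(Z<.02),.0065)); print("handle",rect(f,B&(Z>.04)&(Z<.07),.057))
print(r.observe()["force"],pose()[0])
f=r.grab_frame("top"); H,S,V=hsv(f); cv2.imwrite("pics/end.png",f["img"][:,:,::-1])
Z=world(f,u.ravel(),v.ravel())[:,2].reshape(H.shape); B=np.zeros(H.shape,bool); B[110:185,205:265]=1
print("plaque",rect(f,B&(Z>.023)&(Z<.04)&(S<80)&(V>100),.031))
E
```

```text
time_s: 24.68
tcp_pos: [0.4449, -0.3768, 0.2468]
eef_rot: [0.003, 0.997, -0.073, 0.002]
force: [-0.8, -0.0, 0.2]
grip_width: 0.655
gripper_force: 0.0
time_s: 25.18
tcp_pos: [0.3451, -0.361, 0.2427]
eef_rot: [-0.0, 0.997, -0.074, 0.0]
force: [-0.2, -0.7, -0.5]
grip_width: 0.651
gripper_force: 0.0
blade {'c': (0.5256, -0.3886), 'wh': (62, 74), 'yaw': np.float64(-0.15), 'zmed': 0.0072, 'n': 3627}
handle {'c': (0.4362, -0.3752), 'wh': (21, 102), 'yaw': np.float64(-0.15), 'zmed': 0.0574, 'n': 1678}
[-0.37142947 -0.37189171 -0.33928853] [ 0.34554291 -0.36111333  0.24270585]
plaque {'c': (0.6558, 0.0072), 'wh': (91, 104), 'yaw': np.float64(0.172), 'zmed': 0.0297, 'n': 921}
```

View pics/end.png

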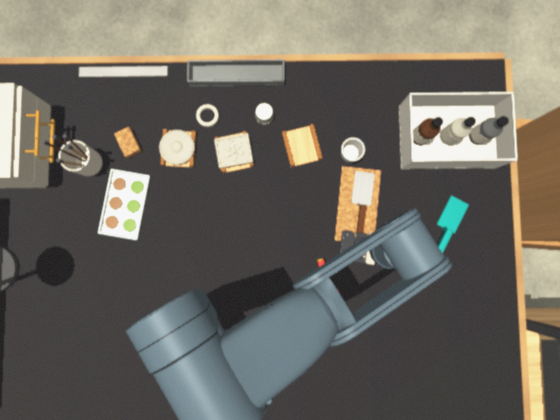

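The plaque is on the formerly empty stand at (234,152), the spatula is back on its mat at (361,205), and everything else is where it was. I'm handing the job in.

```bash
python3 -c "
from station import r
print(r.job_done())"
```

```text
the job is handed in; nothing more can be done
None
```

The plaque rests on the formerly empty stand, about 2 mm and 0.03 rad off its centre by the top camera; the spatula lies flat on its mat, and the job is handed in at about 25 s, verdict not shown.

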